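# Index the photometer's filter wheel and take a reading

## Robot

A 6-joint arm with a two-finger parallel gripper is mounted at the origin on the work surface. World frame = base frame: x ahead of the robot, y to its left, z up, the work surface at z = 0. Lengths are in m, angles in rad, forces in N, time in s.
With the tool pointing down it reaches from about 0.225 to 0.875 m from the base axis. Payload 3.4 kg.
Tool frame: the origin (TCP) lies at the very end of the fingers, on their centre line; the grasp point (between the pads) lies 19 mm behind it; z points along the fingers, y is the line along which they close (so a half turn about z gives the same grasp; the last joint's range is limited). The gripper opens to 85 mm and grips with 20 to 120 N. Pads are 22 mm wide; open, the fingers measure 114 mm over their backs; the gripper's body (76 mm by 85 mm) begins 54 mm behind the grasp point. The pads swing forward as they close: fully open they stand 13 mm farther back than shut.
Start: joints at [0.999, 0.276, 1.505, -0, 1.361, -0.121], TCP at [0.251, 0.518, 0.231] pointing down, gripper open.
Joint ranges: [-2.89, 2.89], [-0.75, 2.08], [0.22, 2.7], [-1.18, 4.32], [0.11, 2.71], [-2.7, 2.7]. Speed limits (rad/s): [2.57, 2.57, 3.14, 3.14, 3.14, 3.14].

## Interface

Orientations are given as a unit quaternion [w, x, y, z].
In Python, from rig import manip, get_image, camera_info gives the robot as it stands. The module is installed in compiled form; this text tells all that it offers.
- The arm moves only by the shell command python3 -m crank 'ROWS' [FORCE]. ROWS is a JSON object of lists of equal length, an entry for each row: "translation": the shift along the tool's x, y, z in mm, a list of three; "roll": the turn about the tool's z in rad; "fingers": the opening, from 0 (shut) to 1 (fully open). A call has 1 to 8 rows; each row shifts and turns the commanded pose from where the row before left it, along the tool's axes as they then stand; what a row does not reach is not made up. A row lasts 1/10 s, in which the tool goes at most 50 mm and 8.59 degrees, less where a joint would pass 70% of its speed; a pose out of reach is approached as far as the arm can. A call is refused whole if a number of a shift passes 50 or a number of a turn 0.15, either way. A call with a gripper value outside its range is refused whole. The fingers move at their own pace and stop on an object; FORCE is the grip in N (left out, the last holds). Time passes only in rows, so rows that do not move let the fingers close. It gives the time, the measured TCP pose, the force, the opening and the grip force at its end, in the units of the state.
- manip.get_state(): the state, without advancing time (a new reading comes with each control period).
- get_image(name): name is "scene" or "side" or "wrist"; returns the picture (384x512x3 uint8, blue, green, red); there is no depth.
- camera_info(name): a dict with "mtx" (3x3 intrinsics, pixels), "rvec" (rotation vector, rad) and "tvec" (3), from world to camera coordinates, as OpenCV has them. Camera axes: x right, y down, z forward; pixel columns grow to the right and rows downward; lengths in m; the calibration is good to about 2 mm. A picture is of the moment at which its call begins: read the wrist's pose just before it. camera_info takes no time and is no camera call; for the wrist camera it gives the pose at the moment of the call.
- manip.sign_off(): hands the job in; it is judged then, once.
The state is a dict: "clock": time; "qpos": joint angles; "qd": joint speeds; "effort": joint torques, N m; "position": TCP position; "ee_rot": TCP orientation; "contact_force": force on the tool from outside, world axes, zero at the start; "moment": the same for the moment, N m; "width": finger opening in m; "gripper_force": force on a finger pad.
Only numpy, scipy, OpenCV 4.12 (cv2) and the standard library are available. Lean on these libraries where they do the work, as an engineer would, in place of code of your own. Each camera call takes 0.05 s, during which the arm holds its last target. There are 200 camera calls.

## Task

On the bench photometer, gently flick the tabs at the edge of the filter wheel with a closed fingertip so that the wheel clicks round anticlockwise (seen from above, as the painted arrow shows) until the blue tab stands at the black pointer, without turning it a click too far. Then press the green read key fully down and let it come back up. Grip and lift nothing, and leave the cuvette, the bottles and the beaker where they stand.

Things in the scene. Friction and masses are not known exactly. Their poses are not given: they have to be found in the camera images.
- photometer: Fixed cream bench instrument, 200 mm (x) by 290 mm (y) by 75 mm high, carrying the wheel, key and cuvette holder on its flat top. Origin at the centre of its underside, on the bench. z up, +x its side away from the robot.
- wheel_centre (a point): On the filter wheel's vertical axis, level with the tab tops, 99 mm above the bench; axes as the photometer's. Black disc of radius 40 mm, top 18 mm above the box's top, with six coloured tabs 60 degrees apart reaching out to radius 72 mm, each 12 mm wide, filling 6 to 24 mm above the box's top. Anticlockwise: red, yellow, blue, green, orange, white.
- filter_wheel (a joint): Turn, rad, growing anticlockwise from above. Clicks every 1.047 (60 degrees), a tab at the pointer each time: red at 0, blue at 4.189. Starts at 0, 1.047 or 2.094: two to four clicks to go. A push of 2 to 3 N on a tab turns it; past half-way it snaps on to the next click by itself, let go sooner it falls back. It does not coast; a stop keeps it above -1.2.
- pointer (a point): Tip of the black painted triangle on the photometer's top that marks the reading position: 76 mm from the wheel's axis, on the wheel's -y side (photometer axes), 75 mm above the bench. Paint only, nothing sticks up.
- read_key_top (a point): Centre of the top of the green round read key (28 mm across, in a black housing on the photometer's top), pressed straight down, 6 mm of travel, about 4 N at the bottom. It moves down with the key. In photometer axes it lies 52 mm towards -x and 157 mm towards -y from the wheel's axis.
- read_key (a joint): Travel of the read key in m: 0 up, 0.006 fully down. It springs back by itself.
- cuvette: Loose pale clear cuvette 12.5 x 12.5 x 45 mm standing in a small black holder on the photometer's top, in the far corner behind the read key (photometer axes: 78 mm towards +x, 177 mm towards -y from the wheel's axis). Origin at the centre of its underside. To be left alone.
- amber_bottle: Loose amber glass bottle with blue cap, 58 mm across, 125 mm high, standing near the photometer. Origin at the centre of its underside. To be left alone.
- white_bottle: Loose white plastic bottle with white cap, 54 mm across, 115 mm high, standing near the photometer. Origin at the centre of its underside. To be left alone.
- beaker: Loose glass beaker, 58 mm across, 70 mm high, standing near the photometer. Origin at the centre of its underside. To be left alone.

How it is judged:
On the way, in this order (a step that is already met when the one before it is completed fails the run):
1. the wheel rests with the blue tab at the pointer, the read key still up (value of joint filter_wheel between 4.039 and 4.339 rad and value of joint read_key below 0.002 m), for 0.2 s.
2. the read key is pressed down while the blue tab stands at the pointer (value of joint filter_wheel between 4.039 and 4.339 rad and value of joint read_key above 0.0045 m), for 0.05 s.
At the end, for the whole second after the job is handed in: The blue tab stands at the pointer (wheel within 0.15 rad of 4.189) and is at rest, the read key has been pressed at least 4.5 mm and is up again, the cuvette is within 10 mm and the bottles and beaker within 25 mm of where they stood, upright (value of joint filter_wheel between 4.039 and 4.339 rad and velocity of joint filter_wheel between -0.1 and 0.1 rad/s and value of joint read_key below 0.0015 m and distance of cuvette from where it was at the start of the episode below 0.01 m and distance of each of amber_bottle, white_bottle, beaker from where it was at the start of the episode below 0.025 m and angle between each of amber_bottle, white_bottle, beaker, cuvette's own z axis and vertical below 0.2 rad); the robot touches nothing.
It fails at once if the wheel is turned past the blue tab (value of joint filter_wheel above 4.689 rad).
It fails at once if the read key is pressed before the blue tab stands at the pointer (value of joint read_key above 0.003 m and (value of joint filter_wheel below 3.939 rad or value of joint filter_wheel above 4.439 rad)).
It fails at once if the wheel is gripped or forced (over 35 N) (contact force between the fingers and filter_wheel above 35 N).
It fails at once if the cuvette is lifted or pulled (distance of cuvette from where it was at the start of the episode above 0.012 m).
It fails at once if a bottle or the beaker is lifted, pushed away or tipped (distance of any of amber_bottle, white_bottle, beaker from where it was at the start of the episode above 0.03 m or angle between any of amber_bottle, white_bottle, beaker's own z axis and vertical above 0.35 rad).
It also fails if it takes over 61 s, if anything falls off the work surface, if the arm or the gripper's body presses on something with over 40 N, if the wrist force passes 120 N, or if a joint passes its speed limit or range.

## Working session

There is one attempt and no reset: what is moved stays moved. The work goes in short steps, Python scripts to look and compute and a shell command to move; the robot and the scene stay as the last step left them, time stands still between calls to the robot, and variables do not carry over. Pictures are saved under pics/ and viewed, at most 10 in all, crops included, and the job is handed in when it is done.

```bash
mkdir -p pics; python3 - <<'E'
from rig import manip,get_image,camera_info
import cv2,numpy as np
s=manip.get_state();print({k:np.round(v,3).tolist() for k,v in s.items()})
for n in("scene","side"):
    im=get_image(n);cv2.imwrite(f"pics/{n}0.png",im)
    c=camera_info(n);print(n,np.round(c["mtx"],1).tolist(),np.round(c["rvec"],4),np.round(c["tvec"],4))
    cv2.imwrite(f"pics/{n}0b.png",cv2.resize(im,(768,576),interpolation=cv2.INTER_CUBIC))
E
```

```text
{'clock': 0.0, 'qpos': [0.999, 0.277, 1.506, -0.0, 1.361, -0.121], 'qd': [-0.001, -0.003, 0.001, -0.001, 0.001, -0.001], 'effort': [0.001, -41.678, -24.58, 0.0, 0.011, -0.0], 'position': [0.25, 0.517, 0.23], 'ee_rot': [-0.0, 0.224, 0.975, -0.001], 'contact_force': [-0.881, 1.078, 0.213], 'moment': [0.009, 0.01, 0.027], 'gripper_force': 0.0, 'width': 0.085}
scene [[376.4, 0.0, 256.4], [0.0, 376.4, 188.9], [0.0, 0.0, 1.0]] [ 1.1656  2.2437 -1.0399] [ 0.3439 -0.2702  1.2643]
side [[392.4, 0.0, 254.6], [0.0, 392.4, 196.9], [0.0, 0.0, 1.0]] [ 0.8308 -2.6258  0.9561] [0.5281 0.3262 0.6916]
```

View pics/scene0b.png

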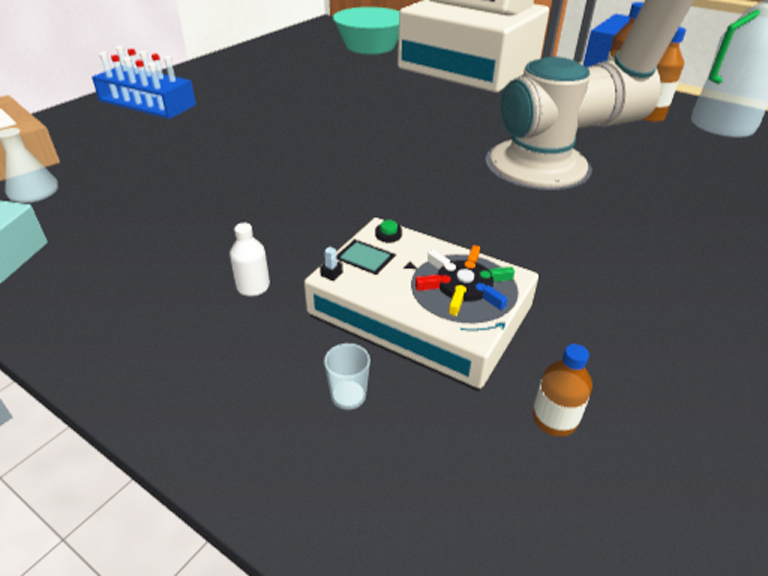

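View pics/side0b.png

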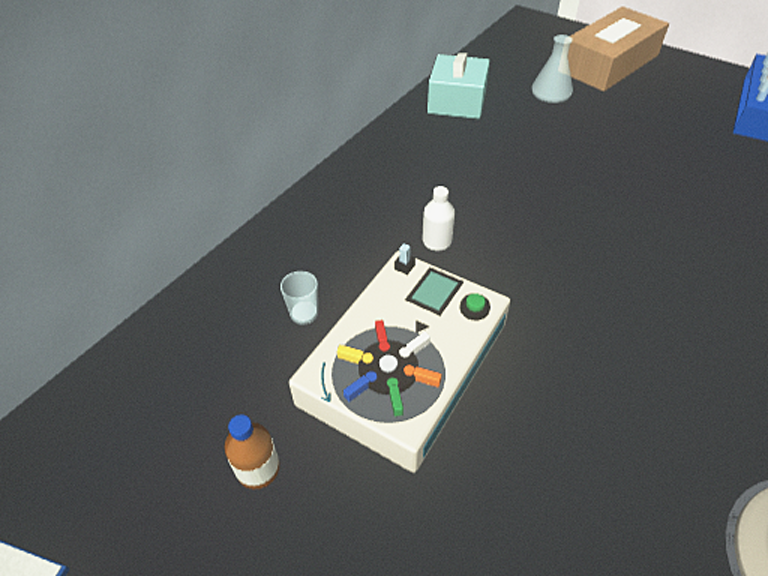

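```bash
python3 - <<'E'
import cv2
a=cv2.imread("pics/scene0.png")[135:260,200:365];cv2.imwrite("pics/sc.png",cv2.resize(a,None,fx=4.8,fy=4.8,interpolation=cv2.INTER_CUBIC))
a=cv2.imread("pics/side0.png")[160:315,190:345];cv2.imwrite("pics/si.png",cv2.resize(a,None,fx=3.8,fy=3.8,interpolation=cv2.INTER_CUBIC))
E
```

```text
(no output)
```

View pics/sc.png

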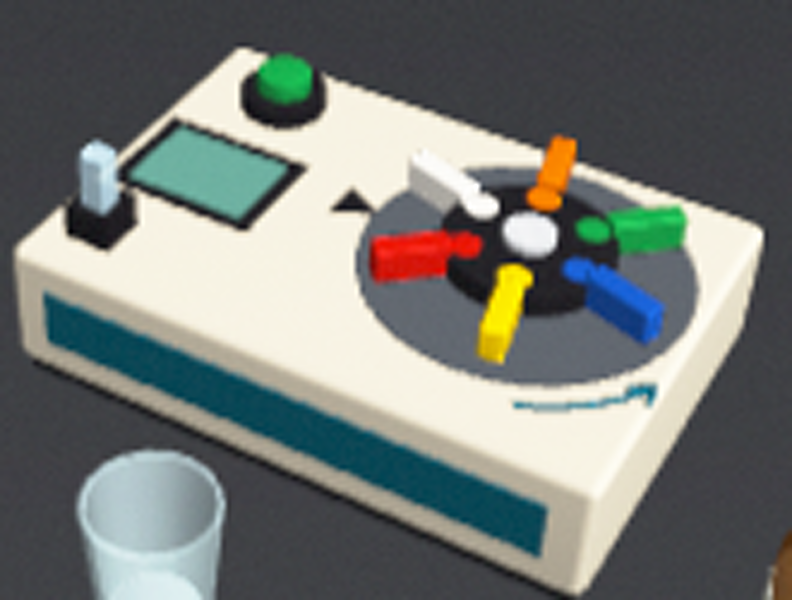

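View pics/si.png

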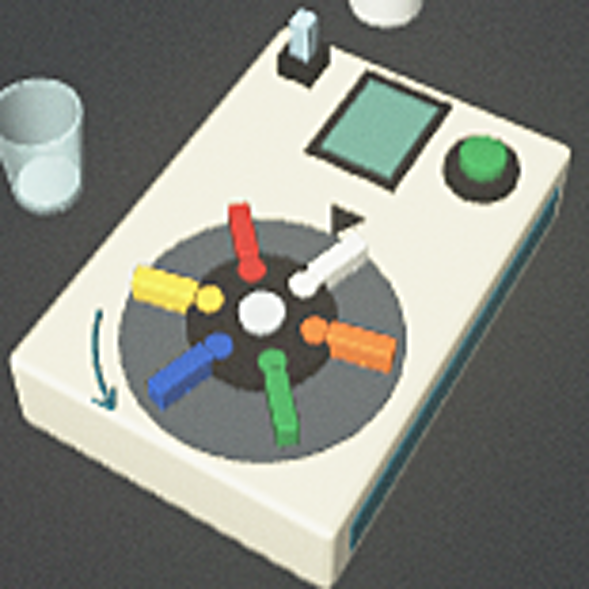

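Both views show the white tab at the pointer (side crop: white (355,238), pointer (335,235)). The wheel is therefore at 1.047, with three clicks to go: orange, green, blue. Next I fit the photometer's pose to the points I read off.

```bash
cat > geo.py <<'E'
import numpy as np
W=np.array([0,0]);
def to_world(p,x,y,yaw):
    p=np.atleast_2d(p).astype(float);c,s=np.cos(yaw),np.sin(yaw)
    return np.c_[x+c*p[:,0]-s*p[:,1],y+s*p[:,0]+c*p[:,1],p[:,2]]
E
python3 - <<'E'
import cv2,numpy as np
from scipy.optimize import least_squares
from rig import camera_info
from geo import to_world
names=["white","red","yellow","blue","green","orange","ptr","key","c1","c2","c3","c4"]
# corners c1(-x,-y) c2(-x,+y) c3(+x,+y) c4(+x,-y)
sc=np.array([(418,157),(373,249),(490,350),(655,320),(683,214),(565,140),(372,210),(287,74),(245,48),(762,232),(590,490),(20,255)])/4.8+[200,135]
si=np.array([(357,236),(238,206),(136,274),(155,388),(287,437),(393,350),(335,235),(484,152),(570,150),(338,532),(12,358),(285,30)])/3.8+[190,160]
def model(q):
    x,y,yaw,bx,by,kz=q   # wheel-centred; (bx,by)=box centre rel wheel
    a=np.radians([-90,-30,30,90,150,210])
    P=[(.071*np.cos(t),.071*np.sin(t),.099) for t in a]+[(0,-.076,.075),(-.052,-.157,kz)]
    P+=[(bx+i*.0985,by+j*.1435,.075) for i,j in((-1,-1),(-1,1),(1,1),(1,-1))]
    return to_world(P,x,y,yaw)
def res(q):
    P=model(q);r=[]
    for n,o in(("scene",sc),("side",si)):
        c=camera_info(n);r.append(cv2.projectPoints(P,c["rvec"],c["tvec"],c["mtx"],None)[0][:,0]-o)
    return np.array(r)
best=min((least_squares(lambda q:res(q).ravel(),[.5,.3,y0,0,-.05,.09],loss="soft_l1") for y0 in(-2,-1,0,1,2,3)),key=lambda s:s.cost)
q=best.x;print(np.round(q,4),best.cost)
r=res(q)
for n,a,b in zip(names,r[0],r[1]):print(n,a.round(1),b.round(1))
print(model(q).round(3))
E
```

```text
[ 0.5629  0.1066  0.0376  0.0088 -0.0601  0.0943] 135.69298456355176
white [-6.7  3.6] [-7.7 -6.3]
red [2.8 5.4] [-10.4   0.4]
yellow [ 9.7 -2.8] [-3.7  6.3]
blue [ 4.4 -7. ] [6.4 4. ]
green [-5.6 -6.1] [ 9.3 -7.3]
orange [-10.2  -1.3] [  0.2 -11. ]
ptr [0.3 0.4] [-0.9 -0.7]
key [-0.  -0.6] [0.2 0.8]
c1 [ 0.9 -1.5] [1.5 0.3]
c2 [ 1.4 -0.4] [-4.9  1. ]
c3 [-0.3  0.6] [-2.5 -2.7]
c4 [-1.3 -3.7] [ 1.5 -1.9]
[[ 0.566  0.036  0.099]
 [ 0.626  0.073  0.099]
 [ 0.623  0.144  0.099]
 [ 0.56   0.178  0.099]
 [ 0.5    0.14   0.099]
 [ 0.503  0.069  0.099]
 [ 0.566  0.031  0.075]
 [ 0.517 -0.052  0.094]
 [ 0.481 -0.1    0.075]
 [ 0.47   0.187  0.075]
 [ 0.667  0.194  0.075]
 [ 0.678 -0.093  0.075]]
```

```bash
python3 - <<'E'
import cv2,numpy as np
from scipy.optimize import least_squares
from rig import camera_info
from geo import to_world
names=["white","red","yellow","blue","green","orange","ptr","key","c1","c2","c3","c4"]
sc=np.array([(418,157),(373,249),(490,350),(655,320),(683,214),(565,140),(372,210),(287,74),(245,48),(762,232),(590,490),(20,255)])/4.8+[200,135]
si=np.array([(357,236),(238,206),(136,274),(155,388),(287,437),(393,350),(335,235),(484,152),(570,150),(338,532),(12,358),(285,30)])/3.8+[190,160]
def model(q):
    x,y,yaw,bx,by,kz,th,R=q
    a=np.radians([-90,-30,30,90,150,210])+th
    P=[(R*np.cos(t),R*np.sin(t),.099) for t in a]+[(0,-.076,.075),(-.052,-.157,kz)]
    P+=[(bx+i*.0985,by+j*.1435,.075) for i,j in((-1,-1),(-1,1),(1,1),(1,-1))]
    return to_world(P,x,y,yaw)
def res(q):
    P=model(q);r=[]
    for n,o in(("scene",sc),("side",si)):
        c=camera_info(n);r.append(cv2.projectPoints(P,c["rvec"],c["tvec"],c["mtx"],None)[0][:,0]-o)
    return np.array(r)
best=min((least_squares(lambda q:res(q).ravel(),[.5,.1,y0,0,-.05,.09,t0,.071],loss="soft_l1") for y0 in(-1,0,1) for t0 in(-.5,0,.5)),key=lambda s:s.cost)
q=best.x;print(np.round(q,4),best.cost)
r=res(q)
for n,a,b in zip(names,r[0],r[1]):print(n,a.round(1),b.round(1))
print(model(q).round(3))
E
```

```text
Traceback (most recent call last):
ValueError: time passes only in moves, steps and waits
```

```bash
cat > fit.py <<'E'
import cv2,numpy as np
from scipy.optimize import least_squares
from rig import camera_info
from geo import to_world
C={n:camera_info(n) for n in("scene","side")}
names=["white","red","yellow","blue","green","orange","ptr","key","c1","c2","c3","c4"]
sc=np.array([(418,157),(373,249),(490,350),(655,320),(683,214),(565,140),(372,210),(287,74),(245,48),(762,232),(590,490),(20,255)])/4.8+[200,135]
si=np.array([(357,236),(238,206),(136,274),(155,388),(287,437),(393,350),(335,235),(484,152),(570,150),(338,532),(12,358),(285,30)])/3.8+[190,160]
def model(q):
    x,y,yaw,bx,by,kz,th,R=q
    a=np.radians([-90,-30,30,90,150,210])+th
    P=[(R*np.cos(t),R*np.sin(t),.099) for t in a]+[(0,-.076,.075),(-.052,-.157,kz)]
    P+=[(bx+i*.0985,by+j*.1435,.075) for i,j in((-1,-1),(-1,1),(1,1),(1,-1))]
    return to_world(P,x,y,yaw)
def res(q):
    P=model(q)
    return np.array([cv2.projectPoints(P,C[n]["rvec"],C[n]["tvec"],C[n]["mtx"],None)[0][:,0]-o for n,o in(("scene",sc),("side",si))])
best=min((least_squares(lambda q:res(q).ravel(),[.5,.1,y0,0,-.05,.09,t0,.071],loss="soft_l1") for y0 in(-1,0,1) for t0 in(-.5,0,.5)),key=lambda s:s.cost)
q=best.x;print(np.round(q,4),best.cost)
r=res(q)
for n,a,b in zip(names,r[0],r[1]):print(n,a.round(1),b.round(1))
print(model(q).round(4))
E
python3 fit.py
```

```text
[ 0.5599  0.1083  0.0658  0.009  -0.0621  0.0949 -0.3164  0.0712] 23.197543046203055
white [ 0.2 -0.9] [ 0.9 -0. ]
red [ 0.5 -1.1] [-0.4 -1.1]
yellow [ 0.8 -4.6] [-0.6 -0.7]
blue [ 0.6 -2.5] [-0.8 -0.6]
green [ 0.4 -1. ] [-0.1 -2.6]
orange [ 0.2 -0.6] [-0.3 -1. ]
ptr [1.2 0.5] [-1.1  0. ]
key [-0.2 -0.4] [-0.5  0.4]
c1 [-0.6 -1.3] [ 0.8 -1.1]
c2 [ 1. -2.] [-1.8  1.2]
c3 [ 2.2 -0.4] [-1.4 -0.5]
c4 [-1.1 -2.5] [-0.2 -1.6]
[[ 0.5423  0.0393  0.099 ]
 [ 0.6109  0.0585  0.099 ]
 [ 0.6286  0.1275  0.099 ]
 [ 0.5776  0.1773  0.099 ]
 [ 0.509   0.1581  0.099 ]
 [ 0.4913  0.0891  0.099 ]
 [ 0.5649  0.0325  0.075 ]
 [ 0.5184 -0.0518  0.0949]
 [ 0.4842 -0.1027  0.075 ]
 [ 0.4653  0.1836  0.075 ]
 [ 0.6619  0.1966  0.075 ]
 [ 0.6807 -0.0898  0.075 ]]
```

Fit check: radius 71.2 mm (72 expected) and small residuals, so the position is good. The wheel appears about 18° clockwise of the click, so I'll check that from above. Closing the fingers and moving over now.

```bash
python3 -m crank '{"translation":[[-38,-19,0],[-38,-19,0],[-38,-19,0],[-38,-19,0],[-38,-19,0],[-38,-19,0],[-38,-19,0],[-38,-19,0]],"roll":[0.15,0.15,0.15,0.15,0.15,0.15,0.15,0.15],"fingers":[0,0,0,0,0,0,0,0]}' 30
python3 - <<'E'
from rig import manip,get_image
import cv2
s=manip.get_state();print(s["position"],s["ee_rot"],s["qpos"],s["width"])
im=get_image("side");cv2.imwrite("pics/side1.png",im)
cv2.imwrite("pics/s1.png",cv2.resize(im[160:315,190:345],None,fx=3.8,fy=3.8,interpolation=cv2.INTER_CUBIC))
E
```

```text
clock: 0.9
position: [0.2923, 0.1984, 0.2309]
ee_rot: [0.0, 0.737, 0.676, -0.0]
contact_force: [0.7, 0.1, 0.1]
width: -0.0001
gripper_force: 0.0
[0.29225544 0.19844984 0.23093594] [ 2.80257202e-04  7.36983775e-01  6.75910339e-01 -2.23554893e-04] [ 3.99486131e-01 -6.93702769e-02  1.90764643e+00 -7.03126822e-04
  1.30354932e+00  4.86069646e-01] -8.791455478769321e-05
```

View pics/s1.png

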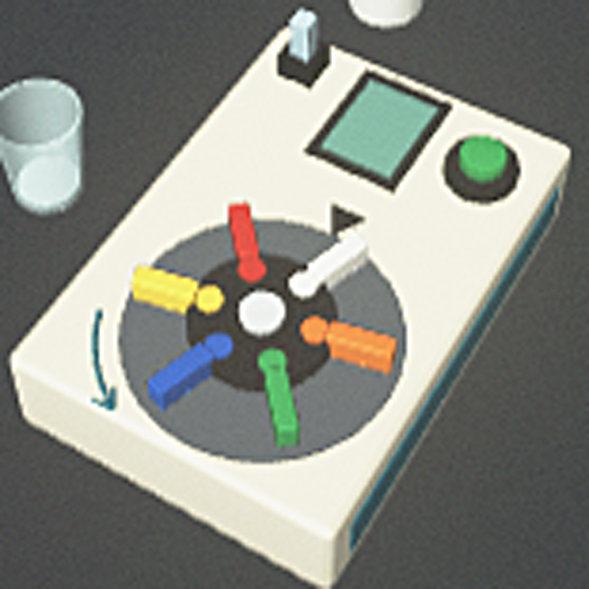

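The scene has not changed: white is at rest about 18° clockwise of the pointer. I'll probe that gently with the finger, starting from the gap between red and yellow.

```bash
python3 -m crank '{"translation":[[-11,47,0],[-11,47,0],[-11,47,0],[-11,47,0],[-11,47,0],[-11,47,0],[-11,47,0],[0,0,0]],"roll":[0,0,0,0,0,0,0,0.144],"fingers":[0,0,0,0,0,0,0,0]}'
python3 -m crank '{"translation":[[0,0,0],[0,0,0],[0,0,0],[0,0,0],[0,0,0],[0,0,0],[0,0,0],[0,0,0]],"roll":[0.144,0.144,0.144,0.144,0.144,0.144,0.144,0.144],"fingers":[0,0,0,0,0,0,0,0]}'
python3 -m crank '{"translation":[[0,0,0],[0,0,0],[0,0,0],[0,0,0]],"roll":[0.144,0.144,0.144,0],"fingers":[0,0,0,0]}'
cat > rel.py <<'E'
import sys,numpy as np
from scipy.spatial.transform import Rotation as R
from rig import manip
C=np.array([.5599,.1083])
def report(tgt=None):
    s=manip.get_state();w,x,y,z=s["ee_rot"];M=R.from_quat([x,y,z,w]).as_matrix();p=s["position"]
    d=p[:2]-C
    print("pos",p.round(4),"r",np.hypot(*d).round(4),"phi",np.degrees(np.arctan2(d[1],d[0])).round(1),"xang",np.degrees(np.arctan2(M[1,0],M[0,0])).round(1),"tilt",M[:,2].round(3),"F",np.round(s["contact_force"],1),"q6",round(s["qpos"][5],2),"t",s["clock"])
    if tgt is not None:print("tool mm",(M.T@(np.array(tgt)-p)*1000).round(1))
if __name__=="__main__":
    a=[float(v) for v in sys.argv[1:]];report(a or None)
E
python3 rel.py .618 .0938 .087
```

```text
clock: 1.75
position: [0.6201, 0.0948, 0.229]
ee_rot: [0.001, 0.784, 0.621, 0.0]
contact_force: [-0.7, -0.4, -0.2]
width: -0.0002
gripper_force: 0.0
clock: 2.55
position: [0.614, 0.0974, 0.2306]
ee_rot: [-0.0, 0.996, 0.095, -0.001]
contact_force: [0.1, 1.0, -0.9]
width: -0.0001
gripper_force: 0.0
clock: 2.95
position: [0.6141, 0.0974, 0.2307]
ee_rot: [-0.0, 0.993, -0.118, -0.001]
contact_force: [0.4, -0.1, 0.1]
width: -0.0002
gripper_force: 0.0
pos [0.6141 0.0974 0.2307] r 0.0553 phi -11.4 xang -13.5 tilt [-0.001  0.    -1.   ] F [ 0.4 -0.1  0.1] q6 1.85 t 2.95
tool mm [  4.8   2.5 143.7]
```

```bash
python3 -m crank '{"translation":[[4.8,2.5,30],[0,0,30],[0,0,30],[0,0,20],[0,0,14],[0,0,10],[0,0,8],[0,0,0]],"roll":[0,0,0,0,0,0,0,0],"fingers":[0,0,0,0,0,0,0,0]}'
python3 - <<'E'
from rel import report
report()
from rig import get_image
import cv2
im=get_image("side");cv2.imwrite("pics/side2.png",im)
cv2.imwrite("pics/s2.png",cv2.resize(im[140:315,170:375],None,fx=3.4,fy=3.4,interpolation=cv2.INTER_CUBIC))
E
```

```text
clock: 3.75
position: [0.6178, 0.0936, 0.0884]
ee_rot: [0.0, 0.993, -0.118, -0.001]
contact_force: [0.2, -0.1, -0.2]
width: -0.0002
gripper_force: 0.0
pos [0.6178 0.0936 0.0884] r 0.0597 phi -14.2 xang -13.5 tilt [-0.002  0.    -1.   ] F [ 0.2 -0.1 -0.2] q6 1.85 t 3.75
```

View pics/s2.png

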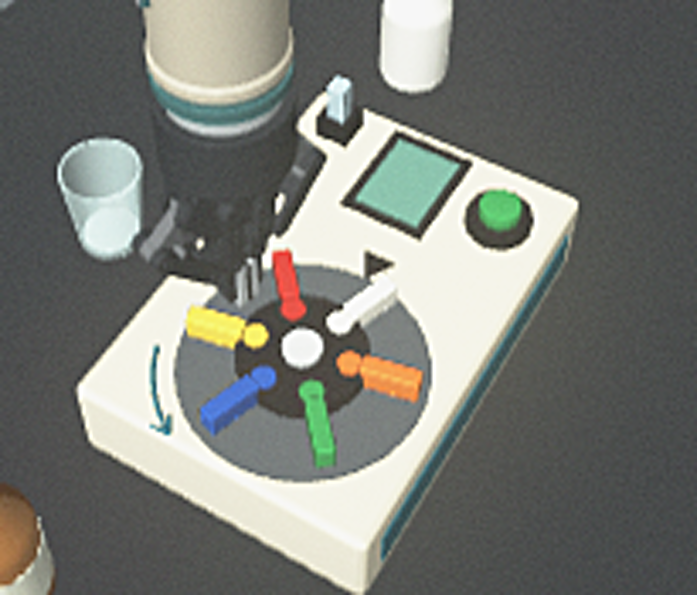

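The fingertip is down in the gap between red (285,280) and yellow (215,325), free of both. First a part push.

```bash
python3 -m crank '{"translation":[[-0.2,-4.5,0],[-0.2,-4.5,0],[-0.2,-4.5,0],[-0.2,-4.5,0],[-0.2,-4.5,0],[-0.2,-4.5,0],[-0.2,-4.5,0]],"roll":[-0.075,-0.075,-0.075,-0.075,-0.075,-0.075,-0.075],"fingers":[0,0,0,0,0,0,0]}'
cat > tabs.py <<'E'
# wheel turn from yellow/red/blue/green/orange tab colours in both cameras, back-projected to tab height
import cv2,numpy as np
from rig import get_image,camera_info
C=np.array([.5599,.1083]);YAW=.0658
H={"red":[(0,6),(175,180)],"orange":[(9,18)],"yellow":[(22,32)],"green":[(55,80)],"blue":[(105,122)]}
BASE={"red":0,"yellow":60,"blue":120,"green":180,"orange":240}
def measure(n):
    im=get_image(n);c=camera_info(n);hsv=cv2.cvtColor(im,cv2.COLOR_BGR2HSV);K,Rm,t=np.array(c["mtx"]),cv2.Rodrigues(np.array(c["rvec"]))[0],np.array(c["tvec"]).ravel()
    o=-Rm.T@t;out={}
    v,u=np.mgrid[:im.shape[0],:im.shape[1]];d=(np.c_[u.ravel(),v.ravel(),np.ones(u.size)]@np.linalg.inv(K).T)@Rm
    P=(o+d*((.095-o[2])/d[:,2])[:,None])[:,:2]-C;r=np.hypot(*P.T).reshape(u.shape)
    for k,rs in H.items():
        m=np.zeros(u.shape,bool)
        for a,b in rs:m|=(hsv[...,0]>=a)&(hsv[...,0]<=b)
        m&=(hsv[...,1]>130)&(hsv[...,2]>90)&(r>.04)&(r<.08)
        if m.sum()<12:continue
        q=P[m.ravel()].mean(0);a=np.degrees(np.arctan2(q[1],q[0])-YAW)+90-BASE[k]
        out[k]=(int(round(a%360)),int(m.sum()))
    return out,im
if __name__=="__main__":
    for n in("side","scene"):print(n,measure(n)[0])
E
python3 rel.py; python3 tabs.py
```

```text
clock: 4.5
position: [0.6183, 0.1249, 0.0906]
ee_rot: [0.0, 0.989, 0.145, 0.001]
contact_force: [0.8, -1.3, 0.1]
width: 0.0001
gripper_force: 1.1
pos [0.6183 0.1249 0.0906] r 0.0607 phi 15.9 xang 16.7 tilt [ 0.003  0.    -1.   ] F [ 0.8 -1.3  0.1] q6 1.37 t 4.5
side {'red': (61, 96), 'orange': (59, 146), 'yellow': (63, 144), 'green': (61, 60), 'blue': (60, 99)}
scene {'red': (64, 146), 'yellow': (59, 89), 'blue': (55, 152)}
```

```bash
python3 -m crank '{"translation":[[0.2,4.5,0],[0.2,4.5,0],[0,0,0],[0,0,0]],"roll":[0.075,0.075,0,0],"fingers":[0,0,0,0]}'
python3 rel.py; python3 tabs.py
python3 - <<'E'
import tabs,cv2
for n in("side","scene"):
    tabs.get_image=lambda k:cv2.imread(f"pics/{k}0.png");print("start",n,tabs.measure(n)[0])
E
```

```text
clock: 5.0
position: [0.6202, 0.1161, 0.0898]
ee_rot: [-0.0, 0.998, 0.069, 0.0]
contact_force: [-0.4, -0.2, -0.5]
width: 0.0001
gripper_force: 0.0
pos [0.6202 0.1161 0.0898] r 0.0608 phi 7.4 xang 7.9 tilt [ 0.001  0.    -1.   ] F [-0.4 -0.2 -0.5] q6 1.51 t 5.0
side {'red': (61, 93), 'orange': (58, 145), 'yellow': (63, 144), 'green': (60, 67), 'blue': (60, 100)}
scene {'red': (63, 117), 'yellow': (58, 100), 'green': (53, 24), 'blue': (54, 149)}
start side {'red': (42, 78), 'orange': (40, 146), 'yellow': (44, 130), 'green': (42, 76), 'blue': (43, 115)}
start scene {'red': (46, 154), 'orange': (43, 60), 'yellow': (41, 95), 'green': (37, 110), 'blue': (37, 148)}
```

The wheel now rests at about 60° (white exactly at the pointer), up from 42° at the start. I'll push it a few degrees further and let go, to see whether the click pulls it back.

```bash
python3 -m crank '{"translation":[[-0.3,-4.5,0],[-0.2,-4.5,0],[-0.2,-4.5,0],[-0.2,-4.5,0.5],[-0.2,-4.5,0.5],[0,0,0]],"roll":[-0.075,-0.075,-0.075,-0.075,-0.075,0],"fingers":[0,0,0,0,0,0]}'
python3 rel.py; python3 tabs.py
python3 -m crank '{"translation":[[0.2,4.5,0],[0.2,4.5,0],[0,0,0],[0,0,0]],"roll":[0.075,0.075,0,0],"fingers":[0,0,0,0]}'
python3 rel.py; python3 tabs.py
```

```text
clock: 5.7
position: [0.6131, 0.1374, 0.0889]
ee_rot: [0.0, 0.967, 0.254, 0.001]
contact_force: [0.6, -1.2, 1.5]
width: 0.0001
gripper_force: 1.2
pos [0.6131 0.1374 0.0889] r 0.0607 phi 28.7 xang 29.4 tilt [ 0.002 -0.    -1.   ] F [ 0.6 -1.2  1.5] q6 1.17 t 5.7
side {'red': (75, 102), 'orange': (72, 141), 'yellow': (76, 150), 'green': (74, 57), 'blue': (73, 97)}
scene {'red': (76, 133), 'yellow': (72, 86), 'blue': (66, 123)}
clock: 6.2
position: [0.6172, 0.129, 0.0885]
ee_rot: [0.0, 0.984, 0.181, 0.0]
contact_force: [1.1, -2.5, 2.2]
width: 0.0002
gripper_force: 1.5
pos [0.6172 0.129  0.0885] r 0.061 phi 19.9 xang 20.8 tilt [ 0. -0. -1.] F [ 1.1 -2.5  2.2] q6 1.3 t 6.2
side {'red': (66, 101), 'orange': (63, 144), 'yellow': (67, 143), 'green': (65, 57), 'blue': (64, 98)}
scene {'red': (68, 142), 'yellow': (64, 91), 'green': (71, 20), 'blue': (59, 150)}
```

The wheel follows the finger back, so the click works and its rest position is 60°. Next comes the first full click, ending mid-gap (φ≈64°).

```bash
python3 -m crank '{"translation":[[-0.4,-4.5,0],[-0.4,-4.5,0],[-0.2,-4.5,0],[-0.2,-4.5,0],[-0.2,-4.5,0],[-0.2,-4.5,0],[-0.2,-4.5,0],[-0.2,-4.5,0]],"roll":[-0.075,-0.075,-0.075,-0.075,-0.075,-0.075,-0.075,-0.075],"fingers":[0,0,0,0,0,0,0,0]}'
python3 rel.py; python3 tabs.py
python3 -m crank '{"translation":[[-0.2,-4.5,0],[-0.2,-4.5,0],[0,0,0],[0,0,0]],"roll":[-0.075,-0.075,0,0],"fingers":[0,0,0,0]}'
python3 rel.py; python3 tabs.py
```

```text
clock: 7.1
position: [0.5935, 0.1584, 0.0878]
ee_rot: [-0.001, 0.886, 0.465, -0.0]
contact_force: [0.2, -0.2, -0.3]
width: 0.0002
gripper_force: 0.0
pos [0.5935 0.1584 0.0878] r 0.0603 phi 56.1 xang 55.4 tilt [-0.002  0.002 -1.   ] F [ 0.2 -0.2 -0.3] q6 0.75 t 7.1
side {'red': (109, 12), 'orange': (104, 111), 'yellow': (107, 142), 'green': (105, 53), 'blue': (105, 106)}
scene {'red': (111, 88), 'orange': (118, 118), 'yellow': (108, 81)}
clock: 7.6
position: [0.5867, 0.1619, 0.0882]
ee_rot: [-0.0, 0.85, 0.527, -0.0]
contact_force: [0.6, -0.1, -0.1]
width: -0.0003
gripper_force: 0.0
pos [0.5867 0.1619 0.0882] r 0.06 phi 63.4 xang 63.6 tilt [-0.  0. -1.] F [ 0.6 -0.1 -0.1] q6 0.61 t 7.6
side {'orange': (119, 101), 'yellow': (121, 137), 'green': (121, 47), 'blue': (119, 126)}
scene {'red': (118, 98), 'orange': (126, 129), 'yellow': (115, 72), 'green': (121, 41)}
```

Orange is at the pointer (120°). Second click.

```bash
python3 -m crank '{"translation":[[-0.2,-4.5,0],[-0.2,-4.5,0],[-0.2,-4.5,0],[-0.2,-4.5,0],[-0.2,-4.5,0],[-0.2,-4.5,0],[-0.2,-4.5,0],[-0.2,-4.5,0]],"roll":[-0.075,-0.075,-0.075,-0.075,-0.075,-0.075,-0.075,-0.075],"fingers":[0,0,0,0,0,0,0,0]}'
python3 -m crank '{"translation":[[-0.2,-4.5,0],[-0.2,-4.5,0],[-0.2,-4.5,0],[-0.2,-4.5,0],[-0.2,-4.5,0],[-0.2,-4.5,0],[0,0,0],[0,0,0]],"roll":[-0.075,-0.075,-0.075,-0.075,-0.075,-0.075,0,0],"fingers":[0,0,0,0,0,0,0,0]}'
python3 rel.py; python3 tabs.py
```

```text
clock: 8.5
position: [0.5536, 0.1677, 0.0892]
ee_rot: [0.001, 0.655, 0.756, 0.002]
contact_force: [1.6, 1.4, 1.8]
width: -0.0
gripper_force: 1.1
clock: 9.3
position: [0.5271, 0.1573, 0.0884]
ee_rot: [0.0, 0.471, 0.882, 0.0]
contact_force: [0.1, -0.6, -0.1]
width: -0.0
gripper_force: 0.0
pos [0.5271 0.1573 0.0884] r 0.0589 phi 123.8 xang 123.8 tilt [ 0.  0. -1.] F [ 0.1 -0.6 -0.1] q6 -0.43 t 9.3
side {'red': (182, 91), 'yellow': (178, 92)}
scene {'red': (174, 145), 'orange': (184, 144), 'yellow': (179, 67), 'green': (185, 118), 'blue': (182, 64)}
```

Green is at the pointer (180°). Third click.

```bash
python3 -m crank '{"translation":[[0,-4.5,0],[-0.1,-4.5,0],[-0.1,-4.5,0],[-0.2,-4.5,0],[-0.2,-4.5,0],[-0.2,-4.5,0],[-0.2,-4.5,0],[-0.2,-4.5,0]],"roll":[-0.075,-0.075,-0.075,-0.075,-0.075,-0.075,-0.075,-0.075],"fingers":[0,0,0,0,0,0,0,0]}'
python3 -m crank '{"translation":[[-0.2,-4.5,0],[-0.2,-4.5,0],[-0.2,-4.5,0],[-0.2,-4.5,0],[-0.2,-4.5,0],[-0.2,-4.5,0],[0,0,0],[0,0,0]],"roll":[-0.075,-0.075,-0.075,-0.075,-0.075,-0.075,0,0],"fingers":[0,0,0,0,0,0,0,0]}'
python3 rel.py; python3 tabs.py
```

```text
clock: 10.2
position: [0.5051, 0.1304, 0.0886]
ee_rot: [0.001, 0.187, 0.982, 0.001]
contact_force: [0.8, 1.8, 0.3]
width: -0.0001
gripper_force: 0.7
clock: 11.0
position: [0.5008, 0.1033, 0.0883]
ee_rot: [0.0, -0.034, 0.999, 0.0]
contact_force: [0.2, 0.5, -0.1]
width: 0.0001
gripper_force: 0.0
pos [0.5008 0.1033 0.0883] r 0.0593 phi -175.2 xang -176.1 tilt [ 0.  0. -1.] F [ 0.2  0.5 -0.1] q6 -1.57 t 11.0
side {'red': (238, 131), 'orange': (243, 142), 'green': (239, 43), 'blue': (243, 15)}
scene {'red': (238, 108), 'orange': (238, 100), 'yellow': (241, 67), 'green': (243, 141), 'blue': (245, 122)}
```

Blue is at the pointer (240°). Lifting clear and checking by eye.

```bash
python3 -m crank '{"translation":[[0,0,-10],[0,0,-25],[0,0,-30],[0,0,0],[0,0,0]],"roll":[0,0,0,0,0],"fingers":[0,0,0,0,0]}'
python3 rel.py .5184 -.0518 .105; python3 tabs.py
python3 - <<'E'
from rig import get_image
import cv2
a=get_image("side")[140:315,170:375];cv2.imwrite("pics/s3.png",cv2.resize(a,None,fx=3.4,fy=3.4,interpolation=cv2.INTER_CUBIC))
E
```

```text
clock: 11.6
position: [0.501, 0.1034, 0.1545]
ee_rot: [0.001, -0.036, 0.999, 0.0]
contact_force: [-0.3, 0.2, -0.2]
width: 0.0001
gripper_force: 0.0
pos [0.501  0.1034 0.1545] r 0.0591 phi -175.3 xang -175.9 tilt [ 0.002  0.    -1.   ] F [-0.3  0.2 -0.2] q6 -1.57 t 11.6
tool mm [  -6.2 -156.1   49.5]
side {'red': (239, 134), 'orange': (243, 141), 'yellow': (237, 128), 'green': (239, 39)}
scene {'red': (238, 107), 'orange': (238, 100), 'yellow': (241, 68), 'green': (243, 140), 'blue': (245, 121)}
```

View pics/s3.png

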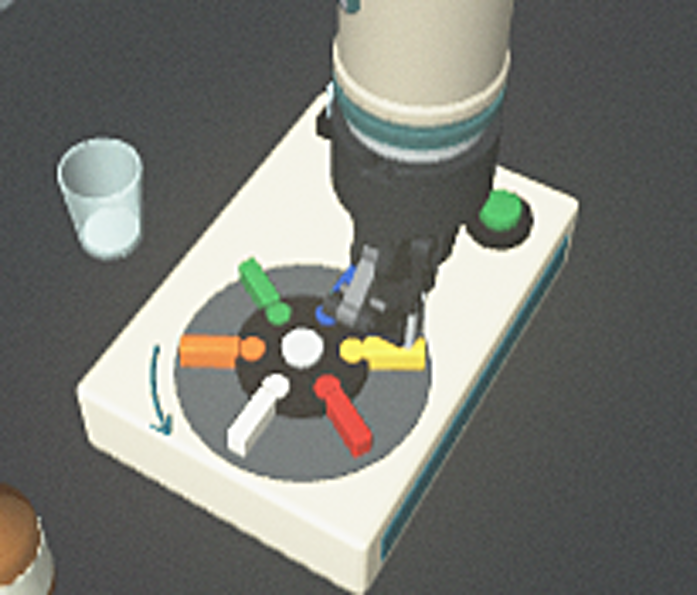

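Blue stands at the pointer (at about (340,285), partly behind the hand), with green (262,285) just anticlockwise of it. Next is the read key.

```bash
python3 -m crank '{"translation":[[-1.2,-31,0],[-1.2,-31,0],[-1.2,-31,0],[-1.2,-31,0],[-1.2,-32,0],[0,0,25],[0,0,15],[0,0,0]],"roll":[0,0,0,0,0,0,0,0],"fingers":[0,0,0,0,0,0,0,0]}'
python3 rel.py .5184 -.0518 .095
```

```text
clock: 12.55
position: [0.5151, -0.0518, 0.1103]
ee_rot: [-0.003, -0.035, 0.999, 0.001]
contact_force: [-0.7, 0.1, 0.2]
width: 0.0001
gripper_force: 0.0
pos [ 0.5151 -0.0518  0.1103] r 0.1662 phi -105.7 xang -176.0 tilt [-0.007  0.002 -1.   ] F [-0.7  0.1  0.2] q6 -1.88 t 12.55
tool mm [-3.4 -0.3 15.3]
```

```bash
python3 -m crank '{"translation":[[-2,0,4],[0,0,4],[0,0,3],[0,0,2],[0,0,2],[0,0,2],[0,0,0]],"roll":[0,0,0,0,0,0,0],"fingers":[0,0,0,0,0,0,0]}'; python3 rel.py
```

```text
clock: 13.25
position: [0.5197, -0.0517, 0.0964]
ee_rot: [0.0, -0.036, 0.999, 0.0]
contact_force: [-0.1, 0.3, -0.1]
width: -0.0001
gripper_force: 0.7
pos [ 0.5197 -0.0517  0.0964] r 0.165 phi -104.1 xang -175.9 tilt [ 0.  0. -1.] F [-0.1  0.3 -0.1] q6 -1.87 t 13.25
```

```bash
python3 -m crank '{"translation":[[0,0,2],[0,0,2],[0,0,0]],"roll":[0,0,0],"fingers":[0,0,0]}'; python3 -m crank '{"translation":[[0,0,2],[0,0,1],[0,0,0]],"roll":[0,0,0],"fingers":[0,0,0]}'
```

```text
clock: 13.55
position: [0.5197, -0.0517, 0.0924]
ee_rot: [0.0, -0.036, 0.999, 0.0]
contact_force: [-1.7, 0.3, 3.1]
width: 0.0
gripper_force: 1.6
clock: 13.85
position: [0.5198, -0.0518, 0.0909]
ee_rot: [0.001, -0.036, 0.999, -0.0]
contact_force: [-3.0, 0.5, 12.7]
width: 0.0001
gripper_force: 6.5
```

```bash
python3 -m crank '{"translation":[[0,0,1],[0,0,0],[0,0,0]],"roll":[0,0,0],"fingers":[0,0,0]}'; python3 - <<'E'
from rig import get_image
import cv2
cv2.imwrite("pics/p.png",cv2.resize(get_image("side")[150:230,280:360],None,fx=6,fy=6,interpolation=cv2.INTER_CUBIC))
E
```

```text
clock: 14.15
position: [0.5199, -0.0517, 0.0908]
ee_rot: [0.001, -0.036, 0.999, -0.0]
contact_force: [-4.9, 2.7, 18.8]
width: -0.0001
gripper_force: 9.3
```

View pics/p.png

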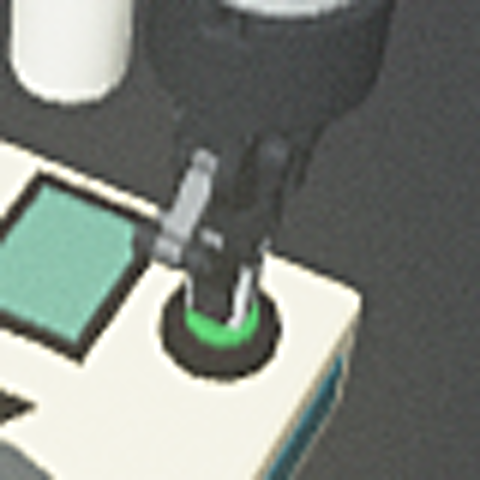

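The fingertip stands on the green cap (225,315), and the cap is down level with its housing, against a hard stop (19 N). Releasing.

```bash
python3 -m crank '{"translation":[[0,0,-4],[0,0,-10],[0,0,-30],[0,0,-40],[0,0,-30],[-10,-40,0],[-10,-40,0],[0,0,0]],"roll":[0,0,0,0,0,0,0,0],"fingers":[0,0,0,0,0,0,0,0]}'
python3 rel.py;python3 tabs.py
python3 - <<'E'
from rig import get_image
import cv2
cv2.imwrite("pics/e.png",cv2.resize(get_image("side")[110:340,140:375],None,fx=2.6,fy=2.6,interpolation=cv2.INTER_CUBIC))
E
```

```text
clock: 15.0
position: [0.5471, -0.1348, 0.2024]
ee_rot: [0.001, -0.034, 0.999, -0.002]
contact_force: [0.1, 1.0, -0.4]
width: 0.0001
gripper_force: 0.0
pos [ 0.5471 -0.1348  0.2024] r 0.2434 phi -93.0 xang -176.1 tilt [ 0.002 -0.004 -1.   ] F [ 0.1  1.  -0.4] q6 -2.0 t 15.0
side {'red': (239, 131), 'orange': (243, 144), 'yellow': (238, 145), 'green': (240, 41), 'blue': (241, 68)}
scene {'red': (238, 107), 'orange': (238, 100), 'yellow': (241, 68), 'green': (243, 140), 'blue': (245, 122)}
```

View pics/e.png

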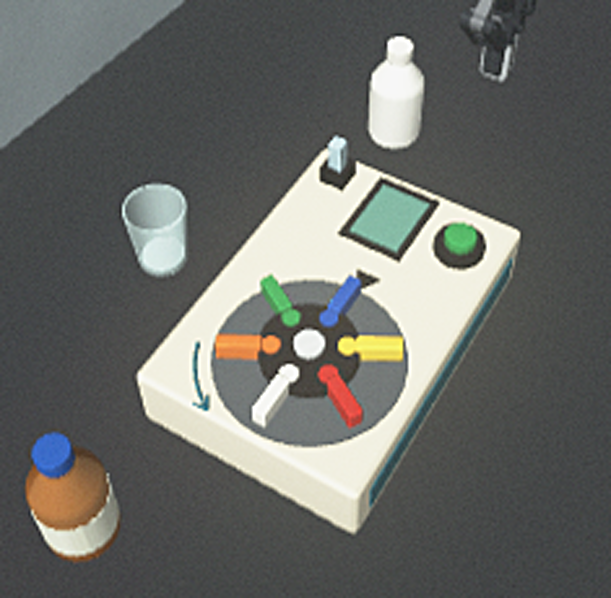

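The blue tab (345,295) stands at the pointer (370,280) and the green key (460,238) is up again. The cuvette, bottles and beaker are upright and in place. Handing in.

```bash
python3 -c "
from rig import manip
print(manip.sign_off())"
```

```text
the job is handed in; nothing more can be done
None
```

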